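# Park a slicer carriage with the push stick

### The arm

A 6-joint arm with a two-finger parallel gripper is mounted at the origin on a cart in front of the work surface, level with it; the furniture and walls round the work are solid. World frame = base frame: x ahead of the robot, y to its left, z up, the work surface at z = 0. Lengths are in m, angles in rad, forces in N, time in s.
With the tool pointing down it reaches from about 0.35 to 0.8 m from the base axis. Payload 7.3 kg.
Tool frame: the origin (TCP) lies on the centre line of the jaws, within the pads' length; the fingertips stand 19 mm ahead of it and the grasp point (between the pads) is the TCP (robot.tcp_to_tips is the z of the fingertips in the tool frame, in m); z points along the fingers, y is the line along which they close (so a half turn about z gives the same grasp; the last joint's range is limited). The gripper opens to 85 mm and grips with 20 to 120 N. Pads are 22 mm wide; open, the fingers measure 114 mm over their backs; the gripper's body (76 mm by 85 mm) begins 54 mm behind the grasp point. The pads swing forward as they close: fully open they stand 13 mm farther back than shut.
Start: joints at [-1.299, 0.342, 1.524, -0, 1.275, -0.146], TCP at [0.213, -0.48, 0.25] pointing down, gripper open.
Joint ranges: [-2.53, 2.53], [-0.77, 2.02], [0.04, 2.7], [-1, 4.14], [0.28, 2.66], [-3.11, 3.11]. Speed limits (rad/s): [2.57, 2.57, 3.14, 3.14, 3.14, 3.14].

### API

Orientations are given as a unit quaternion [x, y, z, w].
In Python, from workcell import robot gives the robot as it stands. The module is installed in compiled form; this text tells all that it offers.
- The arm moves only by the shell command python3 -m inch 'ROWS' [FORCE]. ROWS is a JSON object of lists of equal length, an entry for each row: "delta_pos": the shift along the tool's x, y, z in mm, a list of three; "twist": the turn, a rotation vector about the tool's x, y, z in degrees, a list of three; "claw": the finger opening in mm, from 0 to 85.4. A call has exactly 10 rows; each row shifts and turns the commanded pose from where the row before left it, along the tool's axes as they then stand; what a row does not reach is not made up. A row lasts 1/8 s, in which the tool goes at most 62.5 mm and 10.7 degrees, less where a joint would pass 70% of its speed; a pose out of reach is approached as far as the arm can. A call is refused whole if a number of a shift passes 62.5 or a number of a turn 10.7, either way. A call with a gripper value outside its range is refused whole. The fingers move at their own pace and stop on an object; FORCE is the grip in N (left out, the last holds). Time passes only in rows, so rows that do not move let the fingers close, or fill a call up. It gives the time, the measured TCP pose, the force, the opening and the grip force at its end, in the units of the state.
- robot.sense(): the state, without advancing time (a new reading comes with each control period).
- robot.get_image(name): name is "scene" or "side" or "wrist"; returns (picture, depth): 400x640x3 uint8, red, green, blue; 400x640 float32, m along the optical axis (not along the pixel's ray), 0 where there is no reading.
- robot.camera_info(name): a dict with "fx", "fy", "cx", "cy" (pixels), "k1" (the pictures are not rectified: a ray, as slopes to the right and down, at radius r is drawn at 1 + k1 r^2 times it, then the intrinsics apply), "extrinsics" (4x4, takes a point from camera to world coordinates). Camera axes: x right, y down, z forward; pixel columns grow to the right and rows downward; lengths in m; the calibration is good to about 2 mm. A picture is of the moment at which its call begins: read the wrist's pose just before it. camera_info takes no time and is no camera call; for the wrist camera it gives the pose at the moment of the call.
- robot.close_job(): hands the job in; it is judged then, once.
The state is a dict: "clock": time; "qpos": joint angles; "dq": joint speeds; "effort": joint torques, N m; "ee_pos": TCP position; "tcp_rot": TCP orientation; "contact_force": force on the tool from outside, world axes, zero at the start; "wrist_torque": the same for the moment, N m; "gripper_width": opening from 0.0 (shut) to 1.0 (fully open); "finger_force": force on a finger pad.
Only numpy, scipy, OpenCV 4.12 (cv2) and the standard library are available. Lean on these libraries where they do the work, as an engineer would, in place of code of your own. Each camera call takes 0.05 s, during which the arm holds its last target. There are 200 camera calls.

### The job

Take the push stick out of its stand and use it to park the blue carriage of the slicing guide under the blade hood: first press the carriage flush against the fence while it is still short of the red line, then feed it along, keeping it pressed lightly against the fence all the way, until it is held firmly but gently home against the black stop. Only the stick may touch the carriage, never the gripper, and never force it; finally stand the stick upright in its stand again and let go, leaving the other things as they are.

Things in the scene. Friction and masses are not known exactly. Their poses are not given: they have to be found in the camera images.
- guide: Slicing guide, fixed: wooden board 360 x 150 mm, top 12 mm above the worktop. Origin: centre of underside; x = feed direction (to the black stop and steel hood), y = towards the fence, z up. Red line across at x = -20 mm. Hood from x = 137 to 179 mm: roof 55-61 mm above the worktop, a 6 mm post at y = -65 mm.
- guide_fence: Fixed mount of the aluminium fence bar (bar 360 mm long, 15 mm thick, top 44 mm above the worktop). Origin: pivot of the bar, at x = 115, y = 55 mm of the guide, on the bar's guiding face, at its foot. The face runs along the guide's x but the bar is set out of parallel by up to 1.8 deg either way about the pivot, which no pose shows (up to 7 mm at the start end): feel for it. It stays put.
- guide_stop: Black stop, 15 mm thick, 40 mm high, across the end of the board. Origin: middle of the lower edge of its face at x = +165 mm of the guide, which looks to the guide's -x.
- carriage: Loose blue block 100 (x, forward) x 64 (y) x 36 mm high, 0.3-0.6 kg, on the board; origin at centre of underside. Starts short of the line, 8-37 mm off the fence, up to 6 deg askew. The rear has an upright slot along x, 26 mm wide, 30 mm deep, on the centre line, open behind and above, for the 18 mm stick; stick against the slot's end: axis 29 mm behind the origin. Parked: origin near x = 115, y = 23 mm of the guide.
- stick_mid (a point): Middle (51 mm above the foot) of the push stick, which stands upright in the stand at the start: 102 mm long, 80 g. The lower 48 mm is a round wooden shaft 18 mm thick with a flat foot; above is a square red handle 22 x 22 mm, from 48 to 102 mm above the foot. Axes: z up along the stick, x and y square to the handle's faces.
- stick: The push stick as a body (same axes as stick_mid); origin at the centre of its foot.
- stand_socket (a point): Centre of the socket's floor, 8 mm above the worktop, in the dark wooden stand (64 x 64 x 38 mm high, fixed). The round socket is 23 mm wide with a chamfered mouth and 30 mm deep.
- tumbler: Clear tumbler, 79 mm wide, 90 mm high, a bystander; origin at the centre of its underside.
- pill_jar: Small white-lidded jar, 43 mm wide, 76 mm high, a bystander; origin at the centre of its underside.
- salt_shaker: Salt shaker, 44 mm wide, 90 mm high, a bystander; origin at the centre of its underside.

How it is judged:
By the outcome, as a careful person would: the job done as asked, in the order asked, and still so for the second after the job is handed in, with the robot touching nothing.
It also fails if it takes over 72 s, if anything falls off the work surface, if the arm or the gripper's body presses on something with over 40 N, if the wrist force passes 120 N, or if a joint passes its speed limit or range.

## Working session

There is one attempt and no reset: what is moved stays moved. The work goes in short steps, Python scripts to look and compute and a shell command to move; the robot and the scene stay as the last step left them, time stands still between calls to the robot, and variables do not carry over. Pictures are saved under pics/ and viewed, at most 13 in all, crops included, and the job is handed in when it is done.

```bash
mkdir -p pics && python3 - <<'E'
from workcell import robot
import cv2, numpy as np
s=robot.sense(); print({k:np.round(v,3).tolist() for k,v in s.items()})
for n in("scene","side"):
    im,d=robot.get_image(n); c=robot.camera_info(n)
    cv2.imwrite(f"pics/{n}0.png",im[:,:,::-1]); np.savez(f"{n}0.npz",im=im,d=d,**c)
    print(n,{k:np.round(v,4).tolist() for k,v in c.items()})
print(robot.tcp_to_tips)
E
```

```text
{'clock': 0.0, 'qpos': [-1.299, 0.343, 1.525, 0.0, 1.275, -0.146], 'dq': [0.0, 0.001, 0.002, 0.001, -0.001, 0.001], 'effort': [-0.002, -43.369, -24.602, -0.0, 0.008, -0.0], 'ee_pos': [0.213, -0.479, 0.25], 'tcp_rot': [0.978, 0.207, -0.0, -0.001], 'contact_force': [-0.344, 0.282, -0.282], 'wrist_torque': [-0.026, -0.006, 0.006], 'finger_force': 0.0, 'gripper_width': 1.0}
scene {'fx': 454.8147, 'fy': 454.8147, 'cx': 326.5918, 'cy': 201.3475, 'k1': -0.1088, 'extrinsics': [[-0.8994, -0.3498, 0.2621, 0.0956], [-0.4371, 0.7206, -0.5382, 0.791], [-0.0006, -0.5986, -0.801, 1.1681], [0.0, 0.0, 0.0, 1.0]]}
side {'fx': 434.9896, 'fy': 434.9896, 'cx': 320.8397, 'cy': 194.501, 'k1': -0.1038, 'extrinsics': [[0.2734, -0.4652, 0.8419, -0.9223], [-0.9619, -0.1297, 0.2407, -0.3396], [-0.0027, -0.8756, -0.4829, 0.839], [0.0, 0.0, 0.0, 1.0]]}
0.019
```

View pics/scene0.png

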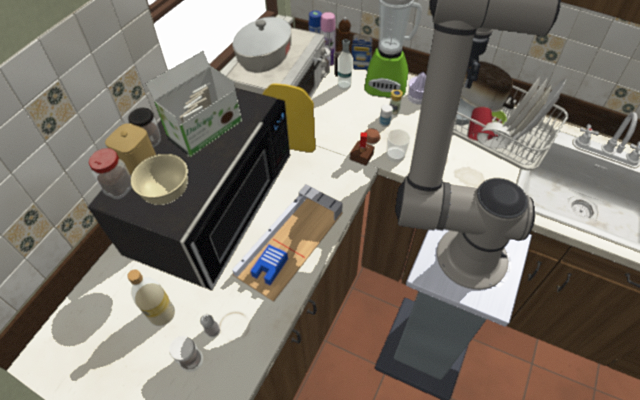

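View pics/side0.png

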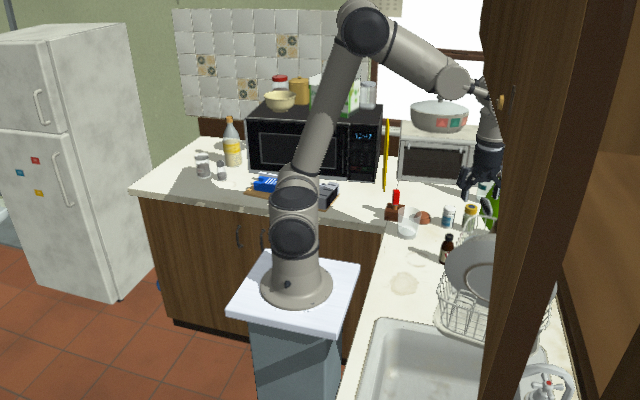

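The scene view shows the guide around (290,245) with the blue carriage at (270,262), the stand and red stick at (363,145), and the tumbler at (397,145). Next I measure by colour and depth and view an enlarged crop.

```bash
cat > h.py <<'E'
import numpy as np, cv2
from scipy.spatial.transform import Rotation as R
class Cam:
    def __init__(s,im,d,c):
        s.im,s.d=im,d; s.E=np.array(c["extrinsics"])
        s.K=np.array([[c["fx"],0,c["cx"]],[0,c["fy"],c["cy"]],[0,0,1]],float); s.k=np.array([float(c["k1"]),0,0,0])
    def rays(s,uv):
        n=cv2.undistortPoints(np.array(uv,float).reshape(-1,1,2),s.K,s.k)[:,0]
        return np.c_[n,np.ones(len(n))]
    def plane(s,uv,z):
        r=s.rays(uv)@s.E[:3,:3].T; o=s.E[:3,3]
        return o+r*((z-o[2])/r[:,2])[:,None]
    def cloud(s,uv):
        uv=np.array(uv).reshape(-1,2); d=s.d[uv[:,1].astype(int),uv[:,0].astype(int)]
        return (s.rays(uv)*d[:,None])@s.E[:3,:3].T+s.E[:3,3]
    def px(s,P):
        W=np.linalg.inv(s.E); p=np.array(P,float).reshape(-1,3)@W[:3,:3].T+W[:3,3]
        return cv2.projectPoints(p,np.zeros(3),np.zeros(3),s.K,s.k)[0][:,0]
    def hsv(s): return cv2.cvtColor(s.im,cv2.COLOR_RGB2HSV)
def load(f):
    z=np.load(f); return Cam(z["im"],z["d"],z)
def snap(n,tag):
    from workcell import robot
    c=robot.camera_info(n); im,d=robot.get_image(n)
    np.savez(tag+".npz",im=im,d=d,**c); return Cam(im,d,c)
E
python3 - <<'E'
from h import *
for n in("scene","side"):
    c=load(n+"0.npz"); h=c.hsv()
    for nm,lo,hi in(("blue",(105,150,80),(125,255,255)),("red",(0,200,120),(6,255,255))):
        m=cv2.inRange(h,lo,hi); k,l,st,ce=cv2.connectedComponentsWithStats(m)
        for i in range(1,k):
            if st[i,4]>25:
                uv=np.argwhere(l==i)[:,::-1]; P=c.cloud(uv)
                print(n,nm,st[i],np.median(P,0).round(3),P.min(0).round(3),P.max(0).round(3))
c=load("scene0.npz")
a=cv2.resize(c.im[170:310,220:360],(560,560),interpolation=cv2.INTER_CUBIC)
b=cv2.resize(c.im[60:200,340:400],(240,560),interpolation=cv2.INTER_CUBIC)
cv2.imwrite("pics/crop1.png",np.hstack([a,b])[:,:,::-1])
E
```

```text
scene blue [309  16  11  11  51] [ 0.865 -0.657  0.181] [ 0.096 -0.671  0.155] [0.879 0.791 1.168]
scene blue [251 245  36  39 449] [0.51  0.317 0.046] [0.096 0.251 0.02 ] [0.547 0.791 1.168]
side blue [254 176  22  17 236] [0.488 0.306 0.039] [-0.922 -0.34   0.012] [0.557 0.345 0.839]
side red [393 190   7  15  73] [ 0.444 -0.227  0.09 ] [-0.922 -0.34   0.058] [ 0.459 -0.217  0.839]
```

View pics/crop1.png

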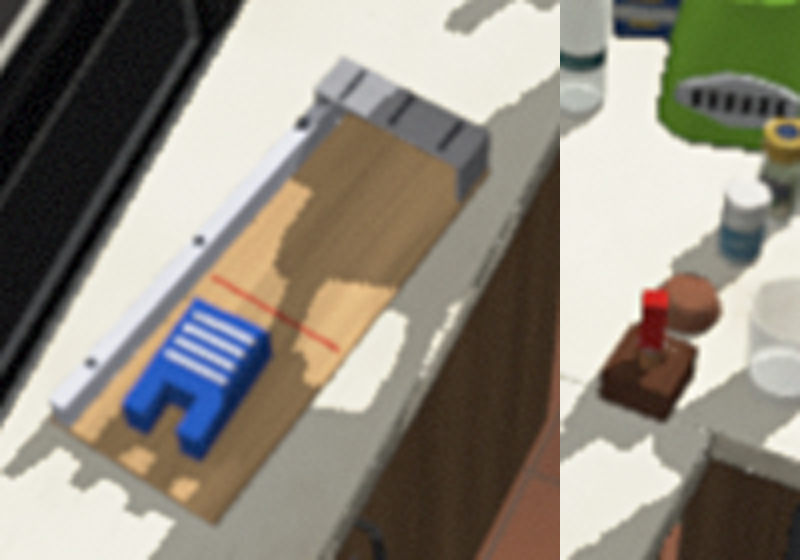

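The crop shows the board's start corner on the robot side at (273,300), the red line from (273,239) to (304,257), the carriage with its slot facing the start end, and the stand with a 45°-ish view of the stick. Now positions.

```bash
python3 - <<'E'
from h import *
c=load("scene0.npz")
f=lambda x,y:(220+x/4,170+y/4)
P=c.plane([f(212,522),f(397,290),f(337,350),f(212,276)],.012); print("start-robot corner, edge pt, red R, red L\n",P.round(3))
d=P[0]-P[1]; print("edge dir deg of guide +x", np.degrees(np.arctan2(-d[1],-d[0])))
print("fence top line", c.plane([f(55,405),f(330,110)],.044).round(3))
print("stop top corners", c.plane([f(345,60),f(490,130)],.061).round(3))
t=lambda x,y:(340+x/4,60+y/4)
print("stick top",c.plane([t(656,298)],.11).round(3)if 0 else c.plane([(340+(656-560)/4,60+298/4)],.11).round(3))
print("stand corners", c.plane([(340+(x-560)/4,60+y/4) for x,y in((600,372),(667,400),(697,355),(632,325))],.038).round(3))
# bystanders & microwave by depth slices
H,W=c.d.shape; uv=np.stack(np.meshgrid(np.arange(W),np.arange(H)),-1).reshape(-1,2); uv=uv[c.d.reshape(-1)>0]
Q=c.cloud(uv)
m=(Q[:,2]>.12)&(Q[:,2]<.3)&(Q[:,1]>-.1)&(Q[:,1]<.5)&(Q[:,0]>.4)&(Q[:,0]<.9)
print("microwave front x by y",[(y,np.percentile(Q[m&(abs(Q[:,1]-y)<.03),0],[0,2,10]).round(3)) for y in(-.05,.0,.1,.2,.3,.4)if (m&(abs(Q[:,1]-y)<.03)).any()])
print("microwave top",np.percentile(Q[(Q[:,0]>.7)&(Q[:,0]<.9)&(abs(Q[:,1]-.2)<.1),2],[50,95]))
m=(Q[:,2]>.04)&(Q[:,2]<.15)&(Q[:,1]>-.45)&(Q[:,1]<-.1)&(Q[:,0]>.25)&(Q[:,0]<.75)
g={}
for p in Q[m]: g.setdefault((round(p[0]/.03)*.03,round(p[1]/.03)*.03),[]).append(p[2])
print([(round(k[0],2),round(k[1],2),round(max(v),3),len(v)) for k,v in sorted(g.items()) if len(v)>3])
E
```

```text
start-robot corner, edge pt, red R, red L
 [[0.458 0.384 0.012]
 [0.427 0.161 0.012]
 [0.443 0.226 0.012]
 [0.557 0.211 0.012]]
edge dir deg of guide +x -97.91242896067786
fence top line [[0.59  0.367 0.044]
 [0.537 0.055 0.044]]
stop top corners [[0.543 0.018 0.061]
 [0.413 0.03  0.061]]
stick top [[ 0.451 -0.219  0.11 ]]
stand corners [[ 0.483 -0.186  0.038]
 [ 0.42  -0.182  0.038]
 [ 0.417 -0.24   0.038]
 [ 0.481 -0.249  0.038]]
microwave front x by y [(-0.05, array([0.663, 0.666, 0.668])), (0.0, array([0.649, 0.652, 0.662])), (0.1, array([0.65 , 0.652, 0.655])), (0.2, array([0.639, 0.644, 0.649])), (0.3, array([0.632, 0.634, 0.637])), (0.4, array([0.624, 0.626, 0.628]))]
microwave top [0.3109206  0.41963601]
[(0.3, -0.27, np.float64(0.091), 18), (0.33, -0.33, np.float64(0.088), 23), (0.33, -0.3, np.float64(0.091), 52), (0.33, -0.27, np.float64(0.09), 31), (0.33, -0.24, np.float64(0.091), 76), (0.36, -0.33, np.float64(0.091), 53), (0.36, -0.3, np.float64(0.093), 56), (0.36, -0.24, np.float64(0.09), 79), (0.39, -0.3, np.float64(0.089), 55), (0.39, -0.27, np.float64(0.092), 24), (0.39, -0.24, np.float64(0.089), 5), (0.42, -0.42, np.float64(0.079), 24), (0.42, -0.39, np.float64(0.085), 30), (0.42, -0.24, np.float64(0.045), 6), (0.45, -0.42, np.float64(0.081), 34), (0.45, -0.39, np.float64(0.079), 62), (0.45, -0.24, np.float64(0.109), 13), (0.45, -0.21, np.float64(0.113), 107), (0.48, -0.21, np.float64(0.103), 4), (0.6, -0.15, np.float64(0.149), 104), (0.63, -0.15, np.float64(0.15), 207), (0.66, -0.15, np.float64(0.148), 201), (0.66, -0.12, np.float64(0.092), 5), (0.66, -0.09, np.float64(0.136), 12), (0.69, -0.15, np.float64(0.15), 138), (0.69, -0.12, np.float64(0.145), 8), (0.75, -0.45, np.float64(0.113), 5), (0.75, -0.42, np.float64(0.14), 37), (0.75, -0.39, np.float64(0.149), 56), (0.75, -0.36, np.float64(0.147), 36), (0.75, -0.33, np.float64(0.15), 20), (0.75, -0.3, np.float64(0.149), 7)]
```

```bash
cat >> h.py <<'E'
def axes():
    from workcell import robot
    s=robot.sense(); return np.array(s["ee_pos"]),R.from_quat(s["tcp_rot"]).as_matrix(),s
def togo(target,yawx=None):
    """shift to a world target in tool mm, and turn about tool z (deg) to bring tool x to world yaw yawx"""
    p,M,s=axes(); cur=np.degrees(np.arctan2(M[1,0],M[0,0]))
    print("pos",p.round(4),"yawx",round(cur,2),"F",np.round(s["contact_force"],1),"t",round(s["clock"],2),"q6",round(s["qpos"][5],2))
    print("tool mm",(M.T@(np.array(target)-p)*1000).round(1),"" if yawx is None else "twist z %.1f"%-((yawx-cur+180)%360-180))
E
python3 - <<'E'
from h import *
from workcell import robot
E=np.array(robot.camera_info("wrist")["extrinsics"]); p,M,s=axes()
print("cam in tool mm",(M.T@(E[:3,3]-p)*1000).round(1),"axes in tool\n",(M.T@E[:3,:3]).round(3), robot.camera_info("wrist")["fx"])
togo([.45,-.217,.25],82); togo([.45,-.217,.25],-8)
E
```

```text
cam in tool mm [  67.6   -0.4 -123.5] axes in tool
 [[-0.    -0.962 -0.273]
 [ 1.    -0.    -0.   ]
 [ 0.    -0.273  0.962]] 350.7161765676286
pos [ 0.2129 -0.4795  0.2497] yawx 23.93 F [ 1.4  0.4 -0.1] t 0.1 q6 -0.15
tool mm [ 323.2 -143.8   -0. ] twist z -58.1
pos [ 0.2129 -0.4795  0.2497] yawx 23.93 F [ 1.4  0.4 -0.1] t 0.1 q6 -0.15
tool mm [ 323.2 -143.8   -0. ] twist z 31.9
```

```bash
python3 -m inch '{"delta_pos":[[46,-20.5,0],[46,-20.5,0],[46,-20.5,0],[46,-20.5,0],[46,-20.5,0],[46,-20.5,0],[47,-20.5,0],[0,0,0],[0,0,0],[0,0,0]],"twist":[[0,0,0],[0,0,0],[0,0,0],[0,0,0],[0,0,0],[0,0,0],[0,0,-9],[0,0,-10],[0,0,-10],[0,0,0]],"claw":[85,85,85,85,85,85,85,85,85,85]}' && python3 - <<'E'
from h import *
c=snap("wrist","w1"); cv2.imwrite("pics/w1.png",c.im[:,:,::-1])
h=c.hsv(); m=cv2.inRange(h,(0,180,60),(6,255,255))|cv2.inRange(h,(175,180,60),(180,255,255))
k,l,st,ce=cv2.connectedComponentsWithStats(m)
for i in range(1,k):
    if st[i,4]>100:
        uv=np.argwhere(l==i)[:,::-1]; P=c.cloud(uv); T=P[(P[:,2]>.1)&(P[:,2]<.125)]
        print(st[i],np.median(P,0).round(3),len(T))
        if len(T)>20:
            r=cv2.minAreaRect((T[:,:2]*1000).astype(np.float32)); print("top rect mm",r,T[:,2].mean())
togo([.45,-.217,.25],82)
E
```

```text
clock: 1.35
ee_pos: [0.45, -0.2174, 0.25]
tcp_rot: [0.895, 0.445, -0.0, -0.0]
contact_force: [0.7, 0.2, 0.6]
gripper_width: 0.995
finger_force: 0.0
[315 171  34  38 723] [ 0.455 -0.223  0.11 ] 695
top rect mm ((454.1070251464844, -223.81396484375), (22.317546844482422, 21.613710403442383), 16.004676818847656) 0.10962074485465319
pos [ 0.4499 -0.2175  0.25  ] yawx 52.73 F [-0.3  0.2 -1.1] t 1.4 q6 0.05
tool mm [ 0.5 -0.3  0. ] twist z -29.3
```

View pics/w1.png

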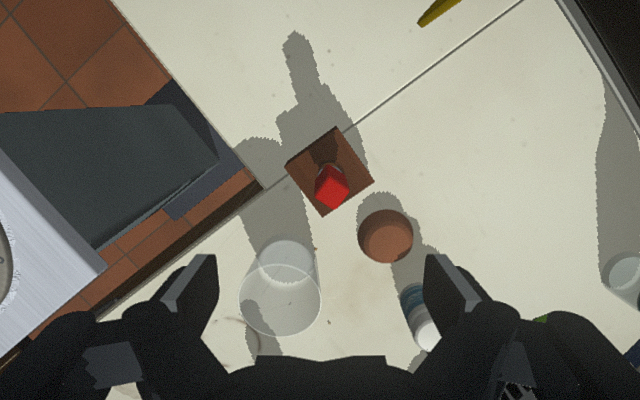

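The wrist view shows the red handle top at (332,190) and the stand corners at (335,127), (374,181), (323,216) and (285,165). The tumbler is near (280,290), a brown lid at (386,235), and the jar at (420,310).

```bash
python3 - <<'E'
from h import *
c=load("w1.npz")
m=cv2.inRange(c.hsv(),(0,180,60),(6,255,255)); uv=np.argwhere(m)[:,::-1]; P=c.cloud(uv); T=P[(P[:,2]>.104)&(P[:,2]<.116)&(abs(P[:,0]-.455)<.03)]
r=cv2.minAreaRect((T[:,:2]*1000).astype(np.float32)); print(r)
S=c.plane([(335,127),(374,181),(323,216),(285,165)],.038); print("stand",S.round(4),S.mean(0).round(4),[np.linalg.norm(S[i]-S[i-1]).round(4) for i in range(4)])
print("stand yaw",np.degrees(np.arctan2(*(S[1]-S[0])[1::-1])))
# stand top by depth
h=c.hsv(); H,W=c.d.shape; uv=np.stack(np.meshgrid(np.arange(270,390),np.arange(115,230)),-1).reshape(-1,2); Q=c.cloud(uv)
t=Q[(abs(Q[:,2]-.038)<.004)&(abs(Q[:,0]-.45)<.06)&(abs(Q[:,1]+.22)<.06)]
r2=cv2.minAreaRect((t[:,:2]*1000).astype(np.float32)); print("stand top depth",r2)
print("tumbler rim, brown lid",c.plane([(280,300)],.09).round(3),c.cloud([(386,230)]).round(3))
togo([r[0][0]/1000,r[0][1]/1000,.25],106)
togo([r[0][0]/1000,r[0][1]/1000,.15],106)
E
```

```text
((454.0377502441406, -223.80392456054688), (22.2762393951416, 21.630619049072266), 16.766769409179688)
stand [[ 0.4856 -0.1908  0.038 ]
 [ 0.4851 -0.2559  0.038 ]
 [ 0.4233 -0.2545  0.038 ]
 [ 0.4254 -0.1907  0.038 ]] [ 0.4549 -0.223   0.038 ] [np.float64(0.0603), np.float64(0.0651), np.float64(0.0618), np.float64(0.0639)]
stand yaw -90.45994638805213
stand top depth ((454.07281494140625, -224.01617431640625), (64.32638549804688, 64.29368591308594), 88.68455505371094)
tumbler rim, brown lid [[ 0.353 -0.282  0.09 ]] [[ 0.465 -0.311  0.026]]
pos [ 0.4499 -0.2175  0.25  ] yawx 52.73 F [-0.3  0.2 -1.1] t 1.4 q6 0.05
tool mm [-2.5  7.1  0. ] twist z -53.3
pos [ 0.4499 -0.2175  0.25  ] yawx 52.73 F [-0.3  0.2 -1.1] t 1.4 q6 0.05
tool mm [ -2.5   7.1 100. ] twist z -53.3
```

```bash
python3 -m inch '{"delta_pos":[[-2.5,7.1,0],[0,0,10],[0,0,10],[0,0,10],[0,0,10],[0,0,10],[0,0,30],[0,0,30],[0,0,30],[0,0,24]],"twist":[[0,0,-9],[0,0,-9],[0,0,-9],[0,0,-9],[0,0,-9],[0,0,-8.8],[0,0,0],[0,0,0],[0,0,0],[0,0,0]],"claw":[50,50,50,50,50,50,50,50,50,50]}' && python3 - <<'E'
from h import *
togo([.4541,-.2239,.086],106.5)
E
```

```text
clock: 2.65
ee_pos: [0.4538, -0.224, 0.0851]
tcp_rot: [0.598, 0.801, -0.0, -0.0]
contact_force: [0.2, 0.4, -0.1]
gripper_width: 0.587
finger_force: 0.0
pos [ 0.4538 -0.224   0.0851] yawx 106.48 F [ 0.2  0.4 -0.1] t 2.65 q6 -0.9
tool mm [-0.   0.4 -0.9] twist z -0.0
```

```bash
python3 -m inch '{"delta_pos":[[0,0,0],[0,0,0],[0,0,0],[0,0,0],[0,0,-6],[0,0,-12],[0,0,-20],[0,0,-22],[0,0,-25],[0,0,-25]],"twist":[[0,0,0],[0,0,0],[0,0,0],[0,0,0],[0,0,0],[0,0,0],[0,0,0],[0,0,0],[0,0,0],[0,0,0]],"claw":[15,15,15,15,15,15,15,15,15,15]}' 80 && python3 - <<'E'
from h import *
# provisional guide pose
a=np.radians(-97.8); x=np.array([np.cos(a),np.sin(a)]); y=np.array([-x[1],x[0]]); o=np.array([.5076,.1955])
print("over guide x=20,y=-20:",o+.02*x-.02*y)
togo([*(o+.02*x-.02*y),.2],82)
E
```

```text
clock: 3.9
ee_pos: [0.4542, -0.2239, 0.1981]
tcp_rot: [0.597, 0.802, -0.0, 0.0]
contact_force: [0.0, 0.1, -1.2]
gripper_width: 0.248
finger_force: 78.1
over guide x=20,y=-20: [0.48507073 0.17839935]
pos [ 0.4542 -0.2239  0.1981] yawx 106.74 F [ 0.   0.1 -1.2] t 3.9 q6 -0.9
tool mm [376.4 145.4  -2.2] twist z 24.7
```

```bash
python3 -m inch '{"delta_pos":[[40,16,-7],[54,21,-7],[54,21,-7],[54,21,-7],[54,21,-7],[54,21,-7],[54,21,-7],[49,20,-5],[0,0,0],[0,0,0]],"twist":[[0,0,0],[0,0,0],[0,0,0],[0,0,0],[0,0,0],[0,0,0],[0,0,4],[0,0,10],[0,0,10],[0,0,0]],"claw":[15,15,15,15,15,15,15,15,15,15]}' && python3 - <<'E'
from h import *
c=snap("wrist","w2"); cv2.imwrite("pics/w2.png",c.im[:,:,::-1]); togo([.4905,.218,.25],82)
E
```

```text
clock: 5.15
ee_pos: [0.4938, 0.2183, 0.2509]
tcp_rot: [0.75, 0.662, 0.0, 0.0]
contact_force: [1.2, 0.2, 0.3]
gripper_width: 0.247
finger_force: 78.2
pos [0.4938 0.2177 0.2508] yawx 82.96 F [ 0.4  0.1 -0.2] t 5.2 q6 0.4
tool mm [-0.1 -3.4  0.8] twist z 1.0
```

View pics/w2.png

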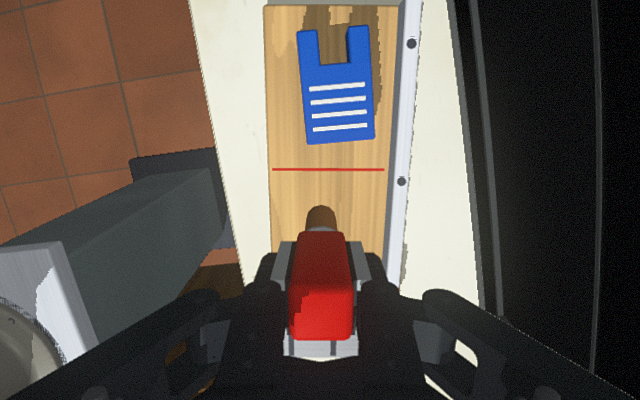

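The wrist view shows the carriage top at about (300–375, 25–145), slot open toward the top of the image. The red line runs (272,169)–(384,169), the fence bar lies along u≈400, and the board's robot-side edge along u≈265–275.

```bash
python3 - <<'E'
from h import *
c=load("w2.npz"); h=c.hsv()
yaw=lambda d:np.degrees(np.arctan2(d[1],d[0]))
def fit(P,name):
    vx,vy,x0,y0=cv2.fitLine((P[:,:2]*1000).astype(np.float32),cv2.DIST_HUBER,0,.01,.01).ravel()
    if vy>0: vx,vy=-vx,-vy
    res=np.abs((P[:,0]*1000-x0)*vy-(P[:,1]*1000-y0)*vx)
    print(name,"yaw %.2f"%yaw((vx,vy)),"pt",(x0.round(1),y0.round(1)),"res",np.median(res).round(2),len(P)); return np.array([vx,vy]),np.array([x0,y0])
# board robot-side edge: first wood pixel per row
wood=cv2.inRange(h,(8,60,80),(25,255,255)); uv=[]
for v in range(12,230,2):
    u=np.flatnonzero(wood[v,240:300]); 
    if len(u): uv.append((240+u[0],v))
eb,pb=fit(c.plane(uv,.012),"board edge")
red=cv2.inRange(h,(0,150,120),(8,255,255)); red[:160]=0; red[180:]=0; red[:,:265]=0; red[:,390:]=0
uv=np.argwhere(red)[:,::-1]; Pr=c.plane(uv,.012); print("red end pts",Pr[Pr[:,0].argmin()].round(4),Pr[Pr[:,0].argmax()].round(4)); 
vx,vy,x0,y0=cv2.fitLine((Pr[:,:2]*1000).astype(np.float32),cv2.DIST_L2,0,.01,.01).ravel(); print("red yaw",yaw((vx,vy)),x0,y0)
# fence by depth: top points
uv=np.stack(np.meshgrid(np.arange(370,430),np.arange(4,235)),-1).reshape(-1,2); Q=c.cloud(uv); z=Q[:,2].reshape(231,60)
print("fence top z",np.median(Q[Q[:,2]>.036,2]).round(4))
i1=[];i2=[]
for r in range(0,231,2):
    k=np.flatnonzero((z[r]>.040)&(z[r]<.050))
    if len(k)>3: i1.append((370+k[0],4+r)); i2.append((370+k[-1],4+r))
f1=fit(c.plane(np.array(i1)-[.5,0],.044),"fence inner"); f2=fit(c.plane(np.array(i2)+[.5,0],.044),"fence outer")
print("thick",abs(np.cross(f1[0],f2[1]-f1[1])))
b=cv2.inRange(h,(105,120,60),(125,255,255)); b=cv2.morphologyEx(b,cv2.MORPH_CLOSE,np.ones((9,9)))
cn=max(cv2.findContours(b,0,2)[0],key=cv2.contourArea)[:,0]; P=c.plane(cn,.048); D=c.cloud(cn)
r=cv2.minAreaRect((P[:,:2]*1000).astype(np.float32)); print("carriage",r, "z",np.median(c.cloud(np.argwhere(b)[:,::-1])[:,2]).round(4))
E
```

```text
board edge yaw -97.30 pt (np.float32(443.5), np.float32(271.0)) res 0.26 109
red end pts [0.4415 0.2228 0.012 ] [0.5584 0.2082 0.012 ]
red yaw -7.114557 499.77316 215.4766
fence top z 0.0439
fence inner yaw -97.61 pt (np.float32(565.7), np.float32(244.0)) res 1.33 116
fence outer yaw -97.90 pt (np.float32(583.6), np.float32(256.4)) res 0.32 116
thick 16.148876
carriage ((516.48876953125, 296.32073974609375), (98.79347229003906, 62.892520904541016), 87.93875885009766) z 0.048<stdin>:26: DeprecationWarning: Arrays of 2-dimensional vectors are deprecated. Use arrays of 3-dimensional vectors instead. (deprecated in NumPy 2.0)
```

```bash
python3 - <<'E'
from h import *
c=load("w2.npz"); g=cv2.cvtColor(c.im,cv2.COLOR_RGB2GRAY).astype(int)
a=np.radians(-97.25); x=np.array([np.cos(a),np.sin(a)]); y=np.array([-x[1],x[0]]); o=np.array([.5093,.194])
def G(uv,z):
    d=c.plane([uv],z)[0,:2]-o; return (d@x*1000).round(1),(d@y*1000).round(1)
for v in (15,45,75,105,135,165,195,225):
    q=c.cloud([(u,v) for u in range(375,430)]); z=q[:,2]*1000
    k=np.flatnonzero((z>40)&(z<50)); rng=375+k[0],375+k[-1]
    q2=c.cloud([(u,v) for u in range(250,290)]); k2=250+np.flatnonzero(q2[:,2]>.006)[:1]
    print(v,"depth top",rng,G((rng[0]-.5,v),.044),G((rng[1]+.5,v),.044),"edge",G((k2[0]-.5,v),.012),"gray",g[v,376:424:2].tolist())
E
python3 -c "
import cv2;a=cv2.imread('pics/w2.png')[0:240,250:430];cv2.imwrite('pics/w2c.png',cv2.resize(a,(450,600),interpolation=cv2.INTER_NEAREST))"
```

```text
15 depth top (np.int64(403), np.int64(420)) (np.float64(-163.2), np.float64(51.2)) (np.float64(-163.6), np.float64(67.0)) edge (np.float64(-169.6), np.float64(-75.5)) gray [118, 165, 166, 163, 169, 160, 166, 175, 177, 176, 181, 113, 103, 103, 124, 215, 231, 225, 230, 231, 226, 227, 181, 212]
45 depth top (np.int64(402), np.int64(418)) (np.float64(-138.4), np.float64(51.5)) (np.float64(-138.6), np.float64(66.7)) edge (np.float64(-142.3), np.float64(-75.4)) gray [104, 114, 176, 172, 159, 160, 177, 175, 178, 182, 125, 108, 108, 135, 223, 183, 70, 80, 77, 74, 197, 205, 232, 227]
75 depth top (np.int64(400), np.int64(416)) (np.float64(-112.8), np.float64(51.0)) (np.float64(-113.0), np.float64(66.5)) edge (np.float64(-114.3), np.float64(-75.3)) gray [113, 114, 143, 167, 169, 179, 180, 180, 186, 133, 104, 106, 113, 216, 231, 232, 230, 227, 230, 225, 172, 232, 231, 231]
105 depth top (np.int64(397), np.int64(414)) (np.float64(-86.3), np.float64(49.7)) (np.float64(-86.5), np.float64(66.3)) edge (np.float64(-85.4), np.float64(-76.3)) gray [118, 182, 177, 172, 175, 184, 173, 181, 152, 105, 109,
[... 522 characters left out ...]
gray [182, 177, 181, 183, 181, 184, 172, 111, 113, 137, 225, 230, 237, 228, 228, 231, 223, 206, 238, 234, 235, 234, 234, 234]
195 depth top (np.int64(392), np.int64(407)) (np.float64(-0.7), np.float64(49.7)) (np.float64(-0.7), np.float64(65.5)) edge (np.float64(8.4), np.float64(-75.6)) gray [174, 180, 185, 187, 185, 157, 110, 109, 140, 225, 229, 234, 226, 228, 229, 208, 241, 238, 239, 238, 237, 236, 238, 238]
225 depth top (np.int64(390), np.int64(404)) (np.float64(30.5), np.float64(49.5)) (np.float64(30.6), np.float64(64.7)) edge (np.float64(42.6), np.float64(-75.8)) gray [181, 185, 180, 184, 157, 109, 116, 149, 230, 230, 231, 227, 227, 232, 177, 225, 240, 238, 239, 239, 239, 239, 239, 238]
```

View pics/w2c.png

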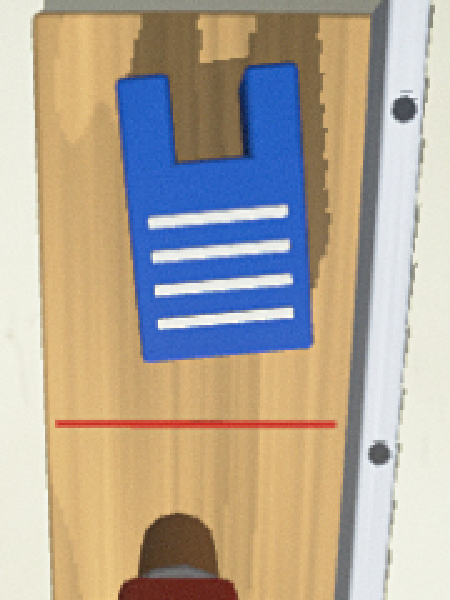

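The carriage's front is turned about 5° toward the fence, and the fence face runs at yaw ≈ -97.9°. I go down on the robot side of the carriage with the stick, level with its centre.

```bash
python3 -m inch '{"delta_pos":[[20,-11,22],[20,-11,22],[20,-11,22],[20,-11.5,22],[0,0,20],[0,0,20],[0,0,15],[0,0,10],[0,0,4],[0,0,0]],"twist":[[0,0,0.9],[0,0,0],[0,0,0],[0,0,0],[0,0,0],[0,0,0],[0,0,0],[0,0,0],[0,0,0],[0,0,0]],"claw":[15,15,15,15,15,15,15,15,15,15]}' && python3 - <<'E'
from h import *
togo([.4607,.303,.094],82.1)
E
```

```text
clock: 6.45
ee_pos: [0.4612, 0.3031, 0.0934]
tcp_rot: [0.756, 0.655, 0.0, 0.0]
contact_force: [-0.5, 1.4, -0.5]
gripper_width: 0.252
finger_force: 78.3
pos [0.4612 0.3031 0.0934] yawx 81.85 F [-0.5  1.4 -0.5] t 6.45 q6 0.58
tool mm [-0.2 -0.5 -0.6] twist z -0.3
```

```bash
python3 -m inch '{"delta_pos":[[0,3,0],[0,3.5,0],[0,3.5,0],[0,3.5,0],[0,3.5,0],[0,3.5,0],[0,3.5,0],[0,3,0],[0,3,0],[0,2,0]],"twist":[[0,0,0],[0,0,0],[0,0,0],[0,0,0],[0,0,0],[0,0,0],[0,0,0],[0,0,0],[0,0,0],[0,0,0]],"claw":[15,15,15,15,15,15,15,15,15,15]}' && python3 - <<'E'
from h import *
c=snap("wrist","w3"); b=cv2.inRange(c.hsv(),(105,120,60),(125,255,255)); b=cv2.morphologyEx(b,cv2.MORPH_CLOSE,np.ones((9,9)))
k,l,st,ce=cv2.connectedComponentsWithStats(b); print(st[1:][st[1:,4]>300])
cv2.imwrite("pics/w3.png",c.im[:,:,::-1]); togo([.4607,.303,.094],82.1)
E
```

```text
clock: 7.7
ee_pos: [0.4929, 0.2985, 0.0932]
tcp_rot: [0.756, 0.655, -0.0, 0.0]
contact_force: [-2.9, -0.5, -1.1]
gripper_width: 0.248
finger_force: 78.5
[[  331   130   130   164 15366]]
pos [0.4932 0.2985 0.0932] yawx 81.83 F [-2.4  0.  -1.5] t 7.75 q6 0.55
tool mm [ -0.1 -32.8  -0.8] twist z -0.3
```

View pics/w3.png

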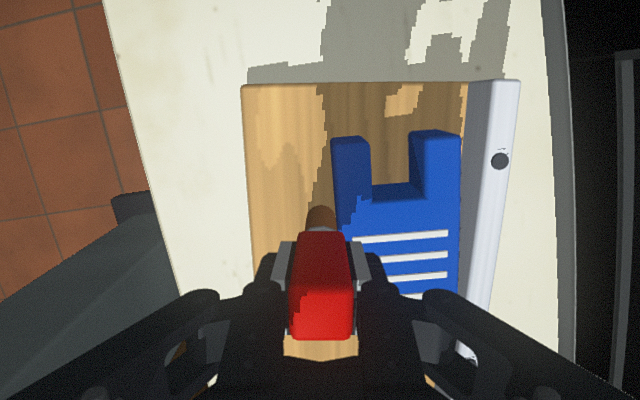

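The stick is in contact at 2.5 N and the carriage is being carried toward the fence, with a small gap left (u≈462–468). I continue slowly.

```bash
python3 -m inch '{"delta_pos":[[0,1,0],[0,1,0],[0,1,0],[0,1,0],[0,0.5,0],[0,0.5,0],[0,0.5,0],[0,0.5,0],[0,0,0],[0,0,0]],"twist":[[0,0,0],[0,0,0],[0,0,0],[0,0,0],[0,0,0],[0,0,0],[0,0,0],[0,0,0],[0,0,0],[0,0,0]],"claw":[15,15,15,15,15,15,15,15,15,15]}'
```

```text
clock: 9.0
ee_pos: [0.4987, 0.2977, 0.0933]
tcp_rot: [0.756, 0.655, 0.0, 0.0]
contact_force: [-1.5, 0.4, -1.1]
gripper_width: 0.248
finger_force: 78.2
```

```bash
python3 -m inch '{"delta_pos":[[0,0.5,0],[0,0.5,0],[0,0.5,0],[0,0.5,0],[0,0.5,0],[0,0.5,0],[0,0,0],[0,0,0],[0,0,0],[0,0,0]],"twist":[[0,0,0],[0,0,0],[0,0,0],[0,0,0],[0,0,0],[0,0,0],[0,0,0],[0,0,0],[0,0,0],[0,0,0]],"claw":[15,15,15,15,15,15,15,15,15,15]}'
```

```text
clock: 10.25
ee_pos: [0.4997, 0.2979, 0.0933]
tcp_rot: [0.756, 0.655, -0.001, -0.001]
contact_force: [-8.4, 2.5, 3.1]
gripper_width: 0.246
finger_force: 79.0
```

The force rose to 8 N, so the carriage is bearing along the fence. I back off, raise the stick, shift behind the slot and check that it is flush.

```bash
python3 -m inch '{"delta_pos":[[0,-6,0],[0,-14,0],[0,0,-31],[0,0,-31],[20,15,0],[20,15,0],[0,15,0],[0,14.5,0],[0,0,0],[0,0,0]],"twist":[[0,0,0],[0,0,0],[0,0,0],[0,0,0],[0,0,0],[0,0,0],[0,0,0],[0,0,0],[0,0,0],[0,0,0]],"claw":[15,15,15,15,15,15,15,15,15,15]}' && python3 - <<'E'
from h import *
c=snap("wrist","w4"); cv2.imwrite("pics/w4.png",c.im[:,:,::-1]); togo([.4607,.303,.094],82.1)
s=snap("scene","s4")
b=cv2.inRange(s.hsv(),(105,120,60),(125,255,255)); b[:200]=0
k,l,st,ce=cv2.connectedComponentsWithStats(b); i=1+st[1:,4].argmax(); print(st[i])
x,y,w,h=st[i][:4]
cv2.imwrite("pics/mix4.png",np.hstack([c.im,]) [:,:,::-1])
E
```

```text
clock: 11.5
ee_pos: [0.5461, 0.3307, 0.1551]
tcp_rot: [0.756, 0.655, -0.0, -0.0]
contact_force: [0.3, 0.3, -0.1]
gripper_width: 0.249
finger_force: 78.6
pos [0.546  0.331  0.1552] yawx 81.82 F [ 0.5 -0.2  0.1] t 11.55 q6 0.57
tool mm [-39.8 -80.4  61.3] twist z -0.3
[245 242  37  38 502]
```

View pics/w4.png

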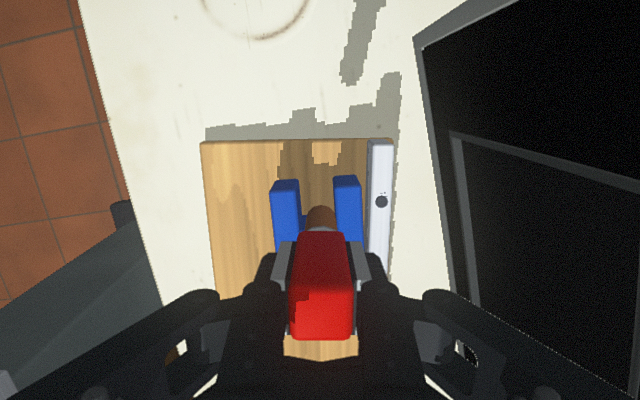

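```bash
python3 - <<'E'
from h import *
c=load("w4.npz"); h=c.hsv()
a=np.radians(-97.25); x=np.array([np.cos(a),np.sin(a)]); y=np.array([-x[1],x[0]]); o=np.array([.5093,.194])
G=lambda uv,z:np.stack([(c.plane(uv,z)[:,:2]-o)@x,(c.plane(uv,z)[:,:2]-o)@y],1)*1000
b=cv2.inRange(h,(105,120,60),(125,255,255))
L=[];Rr=[];S=[];F=[];F2=[]
for v in range(186,236,2):
    k=np.flatnonzero(b[v,335:366]); 
    if len(k): Rr.append((335+k[-1]+.5,v)); S.append((335+k[0]-.5,v))
    q=c.cloud([(u,v) for u in range(362,400)])[:,2]; k=np.flatnonzero((q>.040)&(q<.05))
    if len(k): F.append((362+k[0]-.5,v)); F2.append((362+k[-1]+.5,v))
for n,p,z in(("carr fence side",Rr,.048),("slot wall",S,.048),("fence in",F,.044),("fence out",F2,.044)):
    g=G(p,z); m,q=np.polyfit(g[:,0],g[:,1],1); print(n,"slope deg %.2f"%np.degrees(np.arctan(m)),"y at x=-130: %.1f"%(m*-130+q),g[0].round(1),g[-1].round(1))
print("prong rear", G([(285,180),(347,176)],.048).round(1))
g=c.im[200,355:395].tolist(); print(g[::2])
E
```

```text
carr fence side slope deg 3.17 y at x=-130: 46.3 [-151.8   44.9] [-116.9   46.8]
slot wall slope deg 5.83 y at x=-130: 28.5 [-152.1   27.3] [-117.2   33.4]
fence in slope deg -12.14 y at x=-130: 48.1 [-150.7   52.2] [-115.3   46.6]
fence out slope deg -0.56 y at x=-130: 66.8 [-150.5   66.8] [-115.    66.7]
prong rear [[-156.8   -6.1]
 [-158.9   35.7]]
[[48, 97, 195], [52, 101, 200], [48, 96, 190], [58, 86, 157], [146, 122, 80], [101, 96, 91], [90, 91, 95], [112, 115, 116], [193, 199, 206], [230, 233, 238], [172, 178, 187], [80, 83, 90], [89, 91, 98], [88, 95, 98], [86, 90, 96], [83, 88, 95], [133, 137, 145], [228, 234, 238], [158, 165, 162], [153, 155, 140]]
```

The carriage is still about 3° askew, with its front corner on the fence and its rear about 6 mm off. I push again from the outside, a little behind the centre, letting the stick give way backwards so it doesn't jam.

```bash
python3 -m inch '{"delta_pos":[[-5,-20,0],[-5,-20,0],[-5,-20,0],[0,0,20],[0,0,20],[0,0,17],[0,0,4.5],[0,3,0],[0,4,0],[0,4,0]],"twist":[[0,0,0],[0,0,0],[0,0,0],[0,0,0],[0,0,0],[0,0,0],[0,0,0],[0,0,0],[0,0,0],[0,0,0]],"claw":[15,15,15,15,15,15,15,15,15,15]}' && python3 -m inch '{"delta_pos":[[0,1,0],[0,1,0],[0,1,0],[0,1,0],[0.7,1,0],[0.7,1,0],[0.7,0.8,0],[0.7,0.8,0],[0.7,0.8,0],[0,0,0]],"twist":[[0,0,0],[0,0,0],[0,0,0],[0,0,0],[0,0,0],[0,0,0],[0,0,0],[0,0,0],[0,0,0],[0,0,0]],"claw":[15,15,15,15,15,15,15,15,15,15]}' && python3 - <<'E'
from h import *
togo([.4607,.303,.094],82.1)
E
```

```text
clock: 12.85
ee_pos: [0.4965, 0.3235, 0.0944]
tcp_rot: [0.756, 0.655, 0.001, 0.0]
contact_force: [-0.5, 0.7, -0.3]
gripper_width: 0.248
finger_force: 78.6
clock: 14.1
ee_pos: [0.5047, 0.3258, 0.0937]
tcp_rot: [0.756, 0.655, 0.0, 0.0]
contact_force: [-1.3, 0.6, -1.6]
gripper_width: 0.249
finger_force: 78.7
pos [0.5047 0.3258 0.0937] yawx 81.84 F [-1.3  0.6 -1.6] t 14.1 q6 0.59
tool mm [-28.8 -40.4  -0.3] twist z -0.3
```

```bash
python3 -m inch '{"delta_pos":[[0.4,0.5,0],[0.4,0.5,0],[0.4,0.5,0],[0.4,0.5,0],[0,0.5,0],[0,0.5,0],[0,0,0],[0,0,0],[0,0,0],[0,0,0]],"twist":[[0,0,0],[0,0,0],[0,0,0],[0,0,0],[0,0,0],[0,0,0],[0,0,0],[0,0,0],[0,0,0],[0,0,0]],"claw":[15,15,15,15,15,15,15,15,15,15]}'
```

```text
clock: 15.35
ee_pos: [0.5067, 0.3268, 0.0937]
tcp_rot: [0.756, 0.655, -0.001, -0.001]
contact_force: [-5.0, 0.1, 1.1]
gripper_width: 0.251
finger_force: 79.1
```

```bash
cat > flush.py <<'E'
from h import *
import sys
c=snap("wrist",sys.argv[1]); h=c.hsv()
a=np.radians(-97.25); x=np.array([np.cos(a),np.sin(a)]); y=np.array([-x[1],x[0]]); o=np.array([.5093,.194])
G=lambda uv,z:np.stack([(c.plane(uv,z)[:,:2]-o)@x,(c.plane(uv,z)[:,:2]-o)@y],1)*1000
b=cv2.inRange(h,(105,120,60),(125,255,255)); b=cv2.morphologyEx(b,cv2.MORPH_OPEN,np.ones((3,3)))
v0=np.flatnonzero((b>0).sum(1)>10).min()+4; A=[];B=[]
for v in range(v0,min(v0+130,290),2):
    k=np.flatnonzero(b[v,:520]); 
    if not len(k) or k[-1]<330: continue
    u0=k[-1]; z=c.cloud([(u,v) for u in range(u0+2,min(u0+75,640))])[:,2]; j=np.flatnonzero((z>.040)&(z<.05))
    if len(j)>5: A.append((u0+.5,v)); B.append((u0+2+j[-1]+.5,v))
for n,p,zz in(("carriage side",A,.048),("fence out",B,.044)):
    g=G(p,zz); m,q=np.polyfit(g[:,0],g[:,1],1); r=g[:,1]-m*g[:,0]-q; k=abs(r)<1; m,q=np.polyfit(g[k,0],g[k,1],1)
    print(n,"deg %.2f"%np.degrees(np.arctan(m)),"y at -100: %.1f"%(m*-100+q),"x range",g[:,0].min().round(),g[:,0].max().round(),k.sum(),len(k))
p,M,s=axes(); d=p[:2]-o; print("stick guide",(d@x*1000).round(1),(d@y*1000).round(1),"F guide",np.round([np.array(s["contact_force"][:2])@x,np.array(s["contact_force"][:2])@y],1),"t",s["clock"])
cv2.imwrite(f"pics/{sys.argv[1]}.png",c.im[:,:,::-1])
E
python3 flush.py w5
```

```text
carriage side deg -0.10 y at -100: 50.3 x range -158.0 -100.0 30 52
fence out deg -0.78 y at -100: 65.6 x range -156.0 -97.0 52 52
stick guide -131.4 -19.3 F guide [ 1.  -4.7] t 15.4
```

View pics/w5.png

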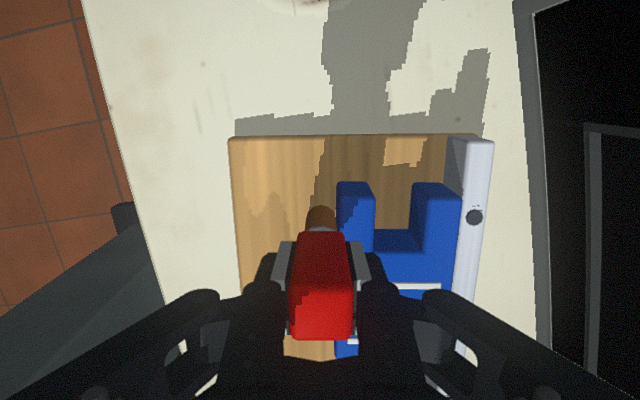

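Nearly flush: the side sits 15 mm from the fence's outer edge. One more press at the carriage's centre settles the front.

```bash
python3 -m inch '{"delta_pos":[[0,-5,0],[-9,0,0],[-9,0,0],[-8,0,0],[0,2,0],[0,1.5,0],[0,1,0],[0,1,0],[0,0.5,0],[0,0,0]],"twist":[[0,0,0],[0,0,0],[0,0,0],[0,0,0],[0,0,0],[0,0,0],[0,0,0],[0,0,0],[0,0,0],[0,0,0]],"claw":[15,15,15,15,15,15,15,15,15,15]}' && python3 flush.py w6
```

```text
clock: 16.65
ee_pos: [0.503, 0.3012, 0.0935]
tcp_rot: [0.755, 0.655, -0.002, -0.001]
contact_force: [-9.4, 1.2, 4.5]
gripper_width: 0.243
finger_force: 79.4
carriage side deg -1.16 y at -100: 50.0 x range -154.0 -85.0 62 65
fence out deg -1.07 y at -100: 65.6 x range -153.0 -83.0 65 65
stick guide -105.6 -19.8 F guide [ 0.7 -8.6] t 16.7
```

Now carriage and fence are parallel (-1.16° and -1.07°) and touching. Over to the slot.

```bash
python3 -m inch '{"delta_pos":[[0,-4,0],[0,-8,0],[0,0,-22],[0,0,-23],[16,12,0],[17,13,0],[0,13,0],[0,12,0],[0,0,0],[0,0,0]],"twist":[[0,0,0],[0,0,0],[0,0,0],[0,0,0],[0,0,0],[0,0,0],[0,0,0],[0,0,0],[0,0,0],[0,0,0]],"claw":[15,15,15,15,15,15,15,15,15,15]}' && python3 flush.py w7 && python3 - <<'E'
from h import *
c=load("w7.npz"); p,M,s=axes(); b=cv2.inRange(c.hsv(),(105,120,60),(125,255,255)); b=cv2.morphologyEx(b,cv2.MORPH_OPEN,np.ones((3,3)))
for v in range(170,270,6):
    k=np.flatnonzero(b[v,200:450])+200
    if len(k)<8: continue
    g=np.diff(k).argmax(); 
    if k[g+1]-k[g]<8: continue
    P=c.plane([(k[0]-.5,v),(k[g]+.5,v),(k[g+1]-.5,v),(k[-1]+.5,v)],.048); T=(P-p)@M*1000
    print(v,"tool x",T[0,0].round(1),"tool y",T[:,1].round(1))
E
```

```text
clock: 17.95
ee_pos: [0.5471, 0.3278, 0.1386]
tcp_rot: [0.756, 0.655, -0.0, -0.0]
contact_force: [-0.1, -0.5, -0.4]
gripper_width: 0.247
finger_force: 78.7
carriage side deg -0.42 y at -100: 50.9 x range -156.0 -108.0 34 36
fence out deg -0.85 y at -100: 66.4 x range -155.0 -106.0 36 36
stick guide -137.6 20.5 F guide [-0.2 -0.4] t 18.0
182 tool x 18.5 tool y [-28.4 -12.1  11.1  28. ]
188 tool x 14.6 tool y [-31.1 -12.2  11.1  30.7]
194 tool x 10.7 tool y [-31.8 -12.2  11.2  30.8]
200 tool x 6.7 tool y [-31.4 -12.3  11.3  31. ]
206 tool x 2.7 tool y [-31.5 -12.3  11.3  31.2]
212 tool x -1.3 tool y [-31.7 -12.4  11.4  30.7]
218 tool x -5.4 tool y [-31.8 -11.1   8.2  30.8]
224 tool x -9.5 tool y [-32.  -11.8   8.9  31. ]
230 tool x -13.7 tool y [-32.1 -13.2  10.3  30.5]
236 tool x -17.9 tool y [-31.6 -16.5  14.3  30.7]
242 tool x -22.1 tool y [-31.8 -28.5  25.6  30.8]
248 tool x -26.4 tool y [-32.  -29.3  26.4  31. ]
```

```bash
python3 -m inch '{"delta_pos":[[5,-0.5,0],[0,0,15],[0,0,18],[0,0,12],[0,1,0],[0,1,0],[0,0.7,0],[0,0.5,0],[0,0,0],[0,0,0]],"twist":[[0,0,0],[0,0,0],[0,0,0],[0,0,0],[0,0,0],[0,0,0],[0,0,0],[0,0,0],[0,0,0],[0,0,0]],"claw":[15,15,15,15,15,15,15,15,15,15]}' && cat > st.py <<'E'
from h import *
f=np.radians(-98.1); fx=np.array([np.cos(f),np.sin(f)]); fy=np.array([-fx[1],fx[0]]); o=np.array([.5093,.194])
p,M,s=axes(); F=np.array(s["contact_force"][:2]); print("fence-frame pos",((p[:2]-o)@fx*1000).round(1),((p[:2]-o)@fy*1000).round(1),"F along",(F@fx).round(1),"toward fence",(F@fy).round(1),"t",s["clock"])
E
python3 st.py
```

```text
clock: 19.25
ee_pos: [0.5508, 0.3328, 0.0939]
tcp_rot: [0.756, 0.655, 0.0, 0.0]
contact_force: [0.3, 0.2, -0.5]
gripper_width: 0.246
finger_force: 78.8
fence-frame pos -143.3 21.5 F along -0.2 toward fence 0.2 t 19.25
```

```bash
python3 -m inch '{"delta_pos":[[0,0.5,0],[0,0.5,0],[0,0.3,0],[0,0.3,0],[0,0.3,0],[0,0.3,0],[0,0,0],[0,0,0],[0,0,0],[0,0,0]],"twist":[[0,0,0],[0,0,0],[0,0,0],[0,0,0],[0,0,0],[0,0,0],[0,0,0],[0,0,0],[0,0,0],[0,0,0]],"claw":[15,15,15,15,15,15,15,15,15,15]}' && python3 st.py
```

```text
clock: 20.5
ee_pos: [0.5528, 0.3325, 0.0938]
tcp_rot: [0.756, 0.655, -0.0, -0.0]
contact_force: [-0.3, 0.4, -0.9]
gripper_width: 0.247
finger_force: 78.8
fence-frame pos -143.2 23.6 F along -0.3 toward fence -0.4 t 20.5
```

```bash
python3 -m inch '{"delta_pos":[[0,0.4,0],[0,0.4,0],[0,0.3,0],[0,0.3,0],[0,0.3,0],[0,0.3,0],[0,0,0],[0,0,0],[0,0,0],[0,0,0]],"twist":[[0,0,0],[0,0,0],[0,0,0],[0,0,0],[0,0,0],[0,0,0],[0,0,0],[0,0,0],[0,0,0],[0,0,0]],"claw":[15,15,15,15,15,15,15,15,15,15]}' && python3 st.py
```

```text
clock: 21.75
ee_pos: [0.5533, 0.3325, 0.0937]
tcp_rot: [0.756, 0.655, -0.001, -0.001]
contact_force: [-6.8, 1.2, 3.4]
gripper_width: 0.246
finger_force: 79.4
fence-frame pos -143.3 24.0 F along -0.2 toward fence -6.9 t 21.75
```

Contact through the slot wall reads about 4.2 N/mm. I ease to about 3 N and begin feeding.

```bash
python3 -m inch '{"delta_pos":[[0,-0.4,0],[0,-0.4,0],[-1.5,0,0],[-1.5,0,0],[-1.5,0,0],[-1.5,0,0],[-1.5,0,0],[-1.5,0,0],[-1.5,0,0],[-1.5,0,0]],"twist":[[0,0,0],[0,0,0],[0,0,0],[0,0,0],[0,0,0],[0,0,0],[0,0,0],[0,0,0],[0,0,0],[0,0,0]],"claw":[15,15,15,15,15,15,15,15,15,15]}' && python3 st.py
```

```text
clock: 23.0
ee_pos: [0.5516, 0.3212, 0.0934]
tcp_rot: [0.756, 0.655, -0.0, -0.001]
contact_force: [-3.3, 3.4, -0.4]
gripper_width: 0.247
finger_force: 78.9
fence-frame pos -131.9 24.0 F along -2.9 toward fence -3.8 t 23.0
```

```bash
python3 -m inch '{"delta_pos":[[-2.5,0,0],[-2.5,0,0],[-2.5,0,0],[-2.5,0,0],[-2.5,0,0],[-2.5,0,0],[-2.5,0,0],[-2.5,0,0],[-2.5,0,0],[-2.5,0,0]],"twist":[[0,0,0],[0,0,0],[0,0,0],[0,0,0],[0,0,0],[0,0,0],[0,0,0],[0,0,0],[0,0,0],[0,0,0]],"claw":[15,15,15,15,15,15,15,15,15,15]}' && python3 st.py
```

```text
clock: 24.25
ee_pos: [0.5482, 0.2968, 0.0934]
tcp_rot: [0.756, 0.655, 0.0, -0.001]
contact_force: [-4.3, 4.9, -1.7]
gripper_width: 0.249
finger_force: 78.8
fence-frame pos -107.2 24.0 F along -4.3 toward fence -5.0 t 24.25
```

```bash
python3 -m inch '{"delta_pos":[[-3,-0.1,0],[-3,-0.1,0],[-3,0,0],[-3,0,0],[-3,-0.1,0],[-3,0,0],[-3,0,0],[-3,-0.1,0],[-3,0,0],[-3,0,0]],"twist":[[0,0,0],[0,0,0],[0,0,0],[0,0,0],[0,0,0],[0,0,0],[0,0,0],[0,0,0],[0,0,0],[0,0,0]],"claw":[15,15,15,15,15,15,15,15,15,15]}' && python3 st.py
```

```text
clock: 25.5
ee_pos: [0.5438, 0.2661, 0.0935]
tcp_rot: [0.756, 0.655, -0.0, -0.0]
contact_force: [-4.1, 3.6, -3.0]
gripper_width: 0.249
finger_force: 78.7
fence-frame pos -76.3 24.0 F along -3.0 toward fence -4.5 t 25.5
```

```bash
python3 -m inch '{"delta_pos":[[-3.2,0,0],[-3.2,-0.1,0],[-3.2,0,0],[-3.2,0,0],[-3.2,-0.1,0],[-3.2,0,0],[-3.2,0,0],[-3.2,0,0],[-3.2,0,0],[-3.2,0,0]],"twist":[[0,0,0],[0,0,0],[0,0,0],[0,0,0],[0,0,0],[0,0,0],[0,0,0],[0,0,0],[0,0,0],[0,0,0]],"claw":[15,15,15,15,15,15,15,15,15,15]}' && python3 st.py
```

```text
clock: 26.75
ee_pos: [0.5393, 0.2342, 0.0936]
tcp_rot: [0.756, 0.655, -0.0, -0.0]
contact_force: [-3.2, 3.2, -3.2]
gripper_width: 0.245
finger_force: 78.6
fence-frame pos -44.0 24.0 F along -2.7 toward fence -3.6 t 26.75
```

```bash
python3 -m inch '{"delta_pos":[[-3.2,0,0],[-3.2,0,0],[-3.2,0,0],[-3.2,0,0],[-3.2,0,0],[-3.2,0,0],[-3.2,0,0],[-3.2,0,0],[-3.2,0,0],[-3.2,0,0]],"twist":[[0,0,0],[0,0,0],[0,0,0],[0,0,0],[0,0,0],[0,0,0],[0,0,0],[0,0,0],[0,0,0],[0,0,0]],"claw":[15,15,15,15,15,15,15,15,15,15]}' && python3 st.py
```

```text
clock: 28.0
ee_pos: [0.5348, 0.2024, 0.0937]
tcp_rot: [0.756, 0.655, -0.0, -0.0]
contact_force: [-4.1, 3.7, -2.9]
gripper_width: 0.246
finger_force: 78.7
fence-frame pos -12.0 24.0 F along -3.1 toward fence -4.5 t 28.0
```

```bash
python3 -m inch '{"delta_pos":[[-3.2,-0.1,0],[-3.2,0,0],[-3.2,0,0],[-3.2,0,0],[-3.2,0,0],[-3.2,-0.1,0],[-3.2,0,0],[-3.2,0,0],[-3.2,0,0],[-3.2,0,0]],"twist":[[0,0,0],[0,0,0],[0,0,0],[0,0,0],[0,0,0],[0,0,0],[0,0,0],[0,0,0],[0,0,0],[0,0,0]],"claw":[15,15,15,15,15,15,15,15,15,15]}' && python3 st.py
```

```text
clock: 29.25
ee_pos: [0.5302, 0.1708, 0.0938]
tcp_rot: [0.756, 0.655, 0.0, 0.0]
contact_force: [-2.6, 3.0, -2.6]
gripper_width: 0.244
finger_force: 78.5
fence-frame pos 20.0 24.0 F along -2.6 toward fence -3.0 t 29.25
```

```bash
python3 -m inch '{"delta_pos":[[-3.2,0,0],[-3.2,0,0],[-3.2,0,0],[-3.2,0,0],[-3.2,0,0],[-3.2,0,0],[-3.2,0,0],[-3.2,0,0],[-3.2,0,0],[-3.2,0,0]],"twist":[[0,0,0],[0,0,0],[0,0,0],[0,0,0],[0,0,0],[0,0,0],[0,0,0],[0,0,0],[0,0,0],[0,0,0]],"claw":[15,15,15,15,15,15,15,15,15,15]}' && python3 st.py
```

```text
clock: 30.5
ee_pos: [0.5257, 0.1391, 0.0938]
tcp_rot: [0.756, 0.655, 0.0, 0.0]
contact_force: [-2.0, 2.8, -2.4]
gripper_width: 0.246
finger_force: 78.5
fence-frame pos 52.0 24.0 F along -2.5 toward fence -2.4 t 30.5
```

```bash
python3 -m inch '{"delta_pos":[[-3,0.1,0],[-3,0.1,0],[-3,0,0],[-3,0,0],[-2.5,0.1,0],[-2.5,0,0],[-2,0,0],[-1.5,0,0],[-1.5,0,0],[-1,0,0]],"twist":[[0,0,0],[0,0,0],[0,0,0],[0,0,0],[0,0,0],[0,0,0],[0,0,0],[0,0,0],[0,0,0],[0,0,0]],"claw":[15,15,15,15,15,15,15,15,15,15]}' && python3 st.py
```

```text
clock: 31.75
ee_pos: [0.5226, 0.1166, 0.0938]
tcp_rot: [0.756, 0.655, -0.0, -0.0]
contact_force: [-1.6, 3.6, -2.4]
gripper_width: 0.247
finger_force: 78.5
fence-frame pos 74.8 24.1 F along -3.3 toward fence -2.1 t 31.75
```

```bash
python3 -m inch '{"delta_pos":[[-0.8,0,0],[-0.8,0,0],[-0.8,0,0],[-0.7,0,0],[-0.7,0,0],[-0.7,0,0],[-0.7,0,0],[-0.6,0,0],[-0.6,0,0],[-0.6,0,0]],"twist":[[0,0,0],[0,0,0],[0,0,0],[0,0,0],[0,0,0],[0,0,0],[0,0,0],[0,0,0],[0,0,0],[0,0,0]],"claw":[15,15,15,15,15,15,15,15,15,15]}' && python3 st.py
```

```text
clock: 33.0
ee_pos: [0.5216, 0.1096, 0.0937]
tcp_rot: [0.756, 0.655, -0.0, -0.0]
contact_force: [-3.3, 3.0, -2.7]
gripper_width: 0.246
finger_force: 78.5
fence-frame pos 81.8 24.1 F along -2.5 toward fence -3.7 t 33.0
```

```bash
python3 -m inch '{"delta_pos":[[-0.5,0,0],[-0.5,0,0],[-0.5,0,0],[-0.5,0,0],[-0.5,0,0],[-0.5,0,0],[0,0,0],[0,0,0],[0,0,0],[0,0,0]],"twist":[[0,0,0],[0,0,0],[0,0,0],[0,0,0],[0,0,0],[0,0,0],[0,0,0],[0,0,0],[0,0,0],[0,0,0]],"claw":[15,15,15,15,15,15,15,15,15,15]}' && python3 st.py
```

```text
clock: 34.25
ee_pos: [0.5212, 0.1067, 0.0938]
tcp_rot: [0.756, 0.655, -0.0, 0.0]
contact_force: [-4.0, 1.8, -2.5]
gripper_width: 0.248
finger_force: 78.5
fence-frame pos 84.8 24.1 F along -1.2 toward fence -4.2 t 34.25
```

```bash
python3 -m inch '{"delta_pos":[[-0.5,0,0],[-0.5,0,0],[-0.5,0,0],[-0.5,0,0],[-0.4,0,0],[-0.4,0,0],[0,0,0],[0,0,0],[0,0,0],[0,0,0]],"twist":[[0,0,0],[0,0,0],[0,0,0],[0,0,0],[0,0,0],[0,0,0],[0,0,0],[0,0,0],[0,0,0],[0,0,0]],"claw":[15,15,15,15,15,15,15,15,15,15]}' && python3 st.py
```

```text
clock: 35.5
ee_pos: [0.521, 0.1058, 0.0938]
tcp_rot: [0.756, 0.655, 0.001, -0.001]
contact_force: [-2.0, 12.5, -4.3]
gripper_width: 0.245
finger_force: 78.5
fence-frame pos 85.7 24.1 F along -12.1 toward fence -3.7 t 35.5
```

Home against the stop at 12 N. I hold briefly, ease off, then free the stick from the slot and lift.

```bash
python3 -m inch '{"delta_pos":[[0,0,0],[0,0,0],[0,0,0],[0,0,0],[0,0,0],[0.8,0,0],[0.9,-0.3,0],[0,-0.6,0],[0,-1,0],[0,-1.5,0]],"twist":[[0,0,0],[0,0,0],[0,0,0],[0,0,0],[0,0,0],[0,0,0],[0,0,0],[0,0,0],[0,0,0],[0,0,0]],"claw":[15,15,15,15,15,15,15,15,15,15]}' && python3 st.py && python3 -m inch '{"delta_pos":[[1,0,0],[2,0,0],[2,0,0],[0,0,-8],[0,0,-15],[0,0,-20],[0,0,-20],[0,0,-20],[0,0,-17],[0,0,0]],"twist":[[0,0,0],[0,0,0],[0,0,0],[0,0,0],[0,0,0],[0,0,0],[0,0,0],[0,0,0],[0,0,0],[0,0,0]],"claw":[15,15,15,15,15,15,15,15,15,15]}' && python3 - <<'E'
from h import *
c=snap("wrist","w8"); cv2.imwrite("pics/w8.png",c.im[:,:,::-1]); togo([.4541,-.2239,.194],106.6)
E
```

```text
clock: 36.75
ee_pos: [0.5193, 0.1063, 0.0943]
tcp_rot: [0.756, 0.655, 0.002, 0.001]
contact_force: [2.0, 4.5, -2.7]
gripper_width: 0.247
finger_force: 78.6
fence-frame pos 85.5 22.2 F along -4.7 toward fence 1.3 t 36.75
clock: 38.0
ee_pos: [0.5193, 0.1111, 0.1959]
tcp_rot: [0.756, 0.655, 0.002, 0.001]
contact_force: [-0.2, -0.4, -0.9]
gripper_width: 0.244
finger_force: 79.0
pos [0.5187 0.111  0.1947] yawx 81.84 F [-0.4  0.6 -1.6] t 38.05 q6 0.21
tool mm [-340.7  -16.4    0.6] twist z -24.8
```

View pics/w8.png

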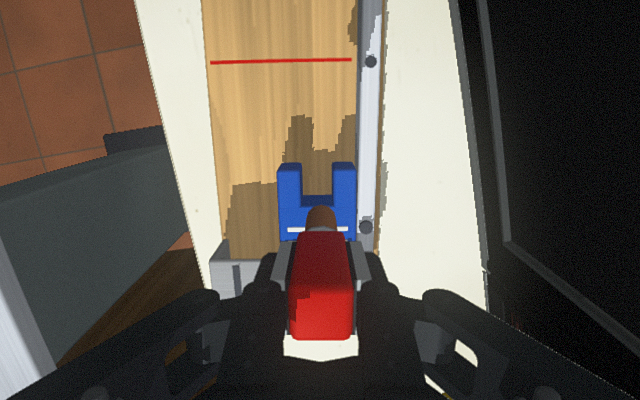

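The carriage sits flush on the fence and home, with the stick free. Back to the stand.

```bash
python3 -m inch '{"delta_pos":[[-30,-1.5,0],[-44,-2.1,0],[-46,-2.2,0],[-46,-2.2,0],[-46,-2.2,0],[-46,-2.2,0],[-46,-2.2,0],[-36.7,-1.8,0],[0,0,0],[0,0,0]],"twist":[[0,0,0],[0,0,0],[0,0,0],[0,0,0],[0,0,0],[0,0,0],[0,0,0],[0,0,-8.3],[0,0,-8.3],[0,0,-8.2]],"claw":[15,15,15,15,15,15,15,15,15,15]}' && python3 - <<'E'
from h import *
togo([.4541,-.2239,.129],106.6)
E
```

```text
clock: 39.3
ee_pos: [0.4531, -0.2243, 0.193]
tcp_rot: [0.596, 0.803, -0.0, -0.001]
contact_force: [-0.4, 0.2, 0.1]
gripper_width: 0.247
finger_force: 79.0
pos [ 0.4531 -0.2243  0.193 ] yawx 106.83 F [-0.4  0.2  0.1] t 39.3 q6 -0.9
tool mm [ 0.   1.1 64. ] twist z 0.2
```

```bash
python3 -m inch '{"delta_pos":[[0,0.9,10],[0,0,20],[0,0,20],[0,0,14],[0,0,0],[0,0,0],[0,0,0],[0,0,0],[0,0,0],[0,0,0]],"twist":[[0,0,0],[0,0,0],[0,0,0],[0,0,0],[0,0,0],[0,0,0],[0,0,0],[0,0,0],[0,0,0],[0,0,0]],"claw":[15,15,15,15,15,15,15,15,15,15]}' && python3 - <<'E'
from h import *
togo([.4541,-.2239,.0865],106.6)
c=snap("wrist","w9"); cv2.imwrite("pics/w9.png",c.im[:,:,::-1])
E
```

```text
clock: 40.55
ee_pos: [0.4547, -0.2237, 0.1299]
tcp_rot: [0.597, 0.802, -0.0, 0.0]
contact_force: [0.4, 0.9, -1.1]
gripper_width: 0.249
finger_force: 79.0
pos [ 0.4547 -0.2237  0.1299] yawx 106.63 F [ 0.4  0.9 -1.1] t 40.55 q6 -0.9
tool mm [-0.  -0.7 43.4] twist z 0.0
```

View pics/w9.png

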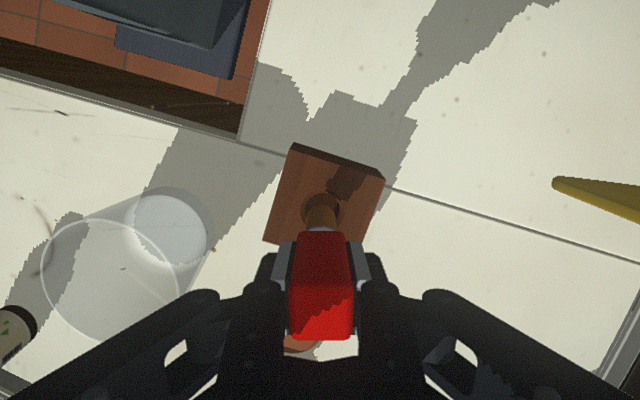

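The stick hangs over the socket mouth at about (321,208) and is centred on it. Now the slow insertion.

```bash
python3 -m inch '{"delta_pos":[[0,-0.7,2],[0,0,4],[0,0,5],[0,0,5],[0,0,5],[0,0,5],[0,0,5],[0,0,5],[0,0,4],[0,0,2]],"twist":[[0,0,0],[0,0,0],[0,0,0],[0,0,0],[0,0,0],[0,0,0],[0,0,0],[0,0,0],[0,0,0],[0,0,0]],"claw":[15,15,15,15,15,15,15,15,15,15]}'
```

```text
clock: 41.85
ee_pos: [0.454, -0.2238, 0.0875]
tcp_rot: [0.597, 0.802, -0.0, -0.0]
contact_force: [0.1, -0.0, -0.8]
gripper_width: 0.245
finger_force: 79.0
```

```bash
python3 -m inch '{"delta_pos":[[0,0,0.6],[0,0,0.6],[0,0,0.6],[0,0,0.3],[0,0,0.3],[0,0,0],[0,0,0],[0,0,0],[0,0,0],[0,0,0]],"twist":[[0,0,0],[0,0,0],[0,0,0],[0,0,0],[0,0,0],[0,0,0],[0,0,0],[0,0,0],[0,0,0],[0,0,0]],"claw":[15,15,15,15,15,15,15,15,15,15]}'
```

```text
clock: 43.1
ee_pos: [0.4542, -0.224, 0.0864]
tcp_rot: [0.597, 0.802, -0.0, 0.001]
contact_force: [-2.2, 1.2, 8.1]
gripper_width: 0.245
finger_force: 80.4
```

The foot is on the socket floor. I ease off, release and rise.

```bash
python3 -m inch '{"delta_pos":[[0,0,-0.6],[0,0,-0.3],[0,0,0],[0,0,0],[0,0,0],[0,0,0],[0,0,0],[0,0,0],[0,0,0],[0,0,0]],"twist":[[0,0,0],[0,0,0],[0,0,0],[0,0,0],[0,0,0],[0,0,0],[0,0,0],[0,0,0],[0,0,0],[0,0,0]],"claw":[15,15,28,30,34,40,45,50,50,50]}' 20 && python3 -m inch '{"delta_pos":[[0,0,0],[0,0,-8],[0,0,-12],[0,0,-20],[0,0,-25],[0,0,-30],[0,0,-30],[0,0,-25],[0,0,-15],[0,0,0]],"twist":[[0,0,0],[0,0,0],[0,0,0],[0,0,0],[0,0,0],[0,0,0],[0,0,0],[0,0,0],[0,0,0],[0,0,0]],"claw":[50,50,50,50,50,50,50,50,50,50]}' && python3 - <<'E'
from h import *
c=snap("wrist","w10"); P=c.cloud(np.argwhere(cv2.inRange(c.hsv(),(0,180,60),(6,255,255)))[:,::-1]); T=P[(P[:,2]>.104)&(P[:,2]<.118)&(abs(P[:,0]-.455)<.04)]
print("stick top",cv2.minAreaRect((T[:,:2]*1000).astype(np.float32)),T[:,2].mean())
s=snap("scene","s10"); b=cv2.inRange(s.hsv(),(105,120,60),(125,255,255)); b[:170]=0; cn=max(cv2.findContours(b,0,2)[0],key=cv2.contourArea)[:,0]
a=np.radians(-97.25); x=np.array([np.cos(a),np.sin(a)]); y=np.array([-x[1],x[0]]); o=np.array([.5093,.194])
G=(s.plane(cn,.048)[:,:2]-o)@np.c_[x,y]*1000; print("carriage guide range",G.min(0).round(),G.max(0).round())
cv2.imwrite("pics/s10.png",np.vstack([cv2.resize(s.im[170:310,220:400],(720,560))])[:,:,::-1])
E
```

```text
clock: 44.35
ee_pos: [0.454, -0.2238, 0.0863]
tcp_rot: [0.597, 0.802, -0.0, 0.0]
contact_force: [-0.3, 0.0, 0.1]
gripper_width: 0.585
finger_force: 0.0
clock: 45.6
ee_pos: [0.4544, -0.2241, 0.2532]
tcp_rot: [0.597, 0.802, 0.0, 0.002]
contact_force: [-0.0, 0.1, 0.4]
gripper_width: 0.587
finger_force: 0.0
stick top ((452.8115539550781, -224.1747283935547), (20.66329574584961, 21.5616397857666), 16.15983772277832) 0.10968093018622589
carriage guide range [ 48. -26.] [137.  46.]
```

View pics/s10.png

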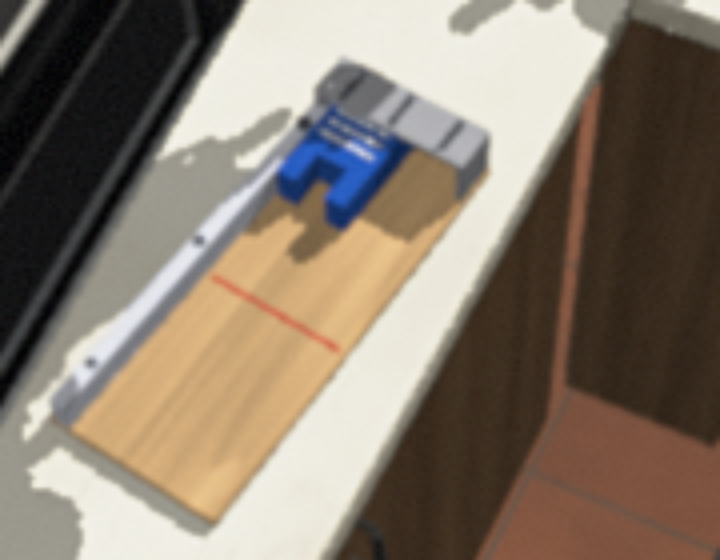

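The view shows the carriage parked under the hood against the fence, around (345,150). The wrist depth shows the stick upright in its socket, top at 0.110 m. I hand in.

```bash
python3 -c "
from workcell import robot
print(robot.close_job())"
```

```text
the job is handed in; nothing more can be done
None
```

I parked the carriage under the hood, flush against the fence and home against the stop at about 12 N, then stood the stick back upright in its stand, let go and handed the job in at 46 s.

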